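# Clear the hostel nook table into its trays

### The arm

A 7-joint arm with a two-finger parallel gripper is mounted at the origin on the work surface. World frame = base frame: x ahead of the robot, y to its left, z up, the work surface at z = 0. Lengths are in mm, angles in rad, forces in N, time in s.
With the tool pointing down it reaches from about 425 to 950 mm from the base axis. Payload 16.7 kg.
Tool frame: the origin (TCP) lies midway between the tips of the shut fingers; the grasp point (between the pads) lies 19 mm behind it; z points along the fingers, y is the line along which they close (so a half turn about z gives the same grasp; the last joint's range is limited). The gripper opens to 94 mm and grips with 3 to 60 N. Pads are 16 mm wide; open, the fingers measure 119 mm over their backs; the gripper's body (75 mm by 177 mm) begins 78 mm behind the grasp point.
Start: joints at [1.167, 0.426, 0.074, 1.606, -0.034, 1.111, -0.067], TCP at [170.105, -653.176, 205.467] pointing down, gripper open.
Joint ranges: [-2.85, 2.85], [-0.5, 2.14], [-1.23, 1.37], [0.21, 2.46], [-1.02, 4.16], [0.16, 2.05], [-2.73, 2.73]. Speed limits (rad/s): [1.89, 1.89, 2.39, 2.39, 3.01, 3.01, 3.01].

### API

Orientations are given as a unit quaternion [x, y, z, w].
In Python, from rig import manip gives the robot as it stands. The module is installed in compiled form; this text tells all that it offers.
- The arm moves only by the tool servo_tool, never from a script. Its argument "moves" is a list of rows, each a list of 7 numbers: the shift along the tool's x, y, z normalised to -1 to 1, where 1 is 5 cm, then the turn, a rotation vector about the tool's x, y, z normalised to -1 to 1, where 1 is 180 degrees, then the closure, from 0 (fully open) to 1 (shut). In form: [[dx, dy, dz, wx, wy, wz, grip], ...]. A call has 1 to 12 rows; each row shifts and turns the commanded pose from where the row before left it, along the tool's axes as they then stand; what a row does not reach is not made up. A row lasts 1/8 s, in which the tool goes at most 62.5 mm and 10.7 degrees, less where a joint would pass 70% of its speed; a pose out of reach is approached as far as the arm can. A call with a number of a shift or a turn outside -1 to 1 is refused whole. A call with a gripper value outside its range is refused whole. The fingers move at their own pace and stop on an object; "newtons" is the grip in N (left out, the last holds). Time passes only in rows, so rows that do not move let the fingers close. It gives the time, the measured TCP pose, the force, the opening and the grip force at its end, in the units of the state.
- manip.get_state(): the state, without advancing time (a new reading comes with each control period).
- manip.snapshot(name): name is "side" or "top"; returns the picture (384x512x3 uint8, blue, green, red); there is no depth.
- manip.camera_model(name): a dict with "vfov" (degrees; the focal length in pixels is half the picture's height over the tangent of half this angle, whatever the lens; pixels are square), "cx", "cy" (the principal point, pixels), "extrinsics" (4x4, takes a point from camera to world coordinates). Camera axes: x right, y down, z forward; pixel columns grow to the right and rows downward; lengths in mm; the calibration is good to about 2 mm. A picture is of the moment at which its call begins. camera_model takes no time and is no camera call.
- manip.close_job(): hands the job in; it is judged then, once.
Trained networks look in the newest picture that a camera, given by its name, has taken for a name from the list of things; names that differ only in an ending like _2 or _b are one class to them, and where a whole thing is asked for, a point or a joint stands for the part that bears it (a point fixed in the world has none). Each returns a list of dicts, best first, with "score" (0 to 1); they miss things now and then, are a little off and sometimes report something else, mostly with a low value. They report only what shows in the picture. A call takes as long as a camera call. They do not tell look-alikes from the thing itself.
- manip.trace(thing, camera): "mask" (384x512 bool, what is visible of it) and "centre" ([column, row] in pixels, amid what is visible of it).
- manip.landmark_of(thing, camera): "centre" ([column, row] in pixels: a listed point, or the origin of a listed thing).
The state is a dict: "t": time; "joints": joint angles; "joint_vel": joint speeds; "joint_efforts": joint torques, N m; "tool_pos": TCP position; "tcp_rot": TCP orientation; "contact_force": force on the tool from outside, world axes, zero at the start; "torque": the same for the moment, N m; "finger_gap": finger opening in mm; "grasp_force": force on a finger pad.
Only numpy, scipy, OpenCV 4.12 (cv2) and the standard library are available. Lean on these libraries where they do the work, as an engineer would, in place of code of your own. Each camera call takes 0.05 s, during which the arm holds its last target. There are 200 camera calls.

### The job

Sort what the guests left on the table: the spinning top and the yo-yo go in the green games tray, both padlocks in the yellow locker tray, and the mug in the white washing-up tray. In its tray the mug stands upright, the padlocks and the yo-yo each lie flat on the tray's floor, not on top of one another, and the top stands or lies beside the yo-yo. Leave the marble on its cork foot and the alarm clock where they are.

Things in the scene. Friction and masses are not known exactly. Their poses are not given: they have to be found in the camera images.
- top_center (a point): wooden spinning top, pale wood with a green stripe, standing upside down on its flat turned knob (22 mm diameter) with the spinning tip up: 58 mm high, greatest diameter 44 mm as an upright cylindrical band from 22 to 38 mm above its foot, about 40 g. This point is on its axis, 29 mm above its foot; z up
- yoyo_center (a point): red plastic yo-yo without string, with a white disc on top, lying on its flat side: 56 mm diameter, 34 mm high, with a 3 mm wide groove half-way up, about 65 g. This point is its centre, 17 mm above its underside; z up
- padlock_brass_center (a point): padlock, yellow brass, lying flat on the table and closed: body 36 mm along x, 46 mm along y, 24 mm thick (z), 150 g nominal; its round steel shackle (8 mm bar, 38 mm wide over all) stands out at +x to 48 mm from the body's centre. This point is the centre of the body, 12 mm above its underside; z up
- padlock_blue_center (a point): padlock, body painted blue, lying flat on the table and closed: body 36 mm along x, 46 mm along y, 24 mm thick (z), 150 g nominal; its round steel shackle (8 mm bar, 38 mm wide over all) stands out at +x to 48 mm from the body's centre. This point is the centre of the body, 12 mm above its underside; z up
- mug_center (a point): small aluminium mug standing upright, empty: outside diameter at the rim 62 mm, 70 mm high, wall 3 mm, handle at +y only, about 90 g. This point is on its axis, 35 mm above its underside; x at right angles to the handle, z up
- tray_green: low open plastic tray, green, fixed to the table: outside 130 mm along its x, 190 mm along its y (the long side), 24 mm high; walls 4 mm, floor 4 mm thick, one undivided space of 122 by 182 mm inside. Origin at the centre of its underside, on the table; z up. Empty at the start. For the games: the top and the yo-yo
- tray_yellow: low open plastic tray, yellow, fixed to the table: outside 130 mm along its x, 190 mm along its y (the long side), 24 mm high; walls 4 mm, floor 4 mm thick, one undivided space of 122 by 182 mm inside. Origin at the centre of its underside, on the table; z up. Empty at the start. For the lockers: both padlocks
- tray_white: low open plastic tray, white, fixed to the table: outside 130 mm along its x, 190 mm along its y (the long side), 24 mm high; walls 4 mm, floor 4 mm thick, one undivided space of 122 by 182 mm inside. Origin at the centre of its underside, on the table; z up. Empty at the start. For the washing-up: the mug
- marble: bystander, not to be disturbed: green glass marble (26 mm) glued on a round cork foot, 48 mm diameter, 32 mm high in all, loose on the table between two trays. Origin at the centre of its underside
- clock: bystander, not to be disturbed: small black travel alarm clock with an orange button, 34 by 50 mm and 53 mm high, loose on the table between two trays. Origin at the centre of its underside
There are look-alikes about, which are no part of the job. Of the things that look like the part that bears padlock_blue_center, the largest one is meant.

How it is judged:
By the outcome, as a careful person would: the job done as asked, in the order asked, and still so for the second after the job is handed in, with the robot touching nothing.
It also fails if it takes over 134 s, if anything falls off the work surface, if the arm or the gripper's body presses on something with over 40 N, if the wrist force passes 120 N, or if a joint passes its speed limit or range.

## Working session

There is one attempt and no reset: what is moved stays moved. The work goes in short steps, Python scripts to look and compute and a tool call to move; the robot and the scene stay as the last step left them, time stands still between calls to the robot, and variables do not carry over. Pictures are saved under pics/ and viewed, at most 14 in all, crops included, and the job is handed in when it is done.

Besides the shell and the picture viewer there is one more tool, called after "Request:" in YAML: its name, and indented under it one key for each argument. servo_tool: Moves the arm, as the interface text tells. Scaled input: -1 to 1 covers 5 cm each way for a shift and 180 degrees each way for a turn. Its arguments: {"type":"object","properties":{"moves":{"type":"array"},"newtons":{"type":"number"}},"required":["moves"]}

```bash
ls; mkdir -p pics
python3 - <<'E'
from rig import manip
import cv2
for n in("top","side"):
    im=manip.snapshot(n); cv2.imwrite(f"pics/{n}0.png",im)
    m=manip.camera_model(n); print(n,m)
s=manip.get_state(); print(s)
E
```

```text
pics
top {'vfov': 57.39451123265745, 'cx': 252.49836476469773, 'cy': 190.00877017112344, 'extrinsics': array([[ 2.65988730e-02, -9.81701653e-01,  1.88558651e-01,
         3.50191810e+02],
       [-9.99350503e-01, -3.07011519e-02, -1.88682639e-02,
         9.73223016e+00],
       [ 2.43119736e-02, -1.87934308e-01, -9.81880657e-01,
         8.34750525e+02],
       [ 0.00000000e+00,  0.00000000e+00,  0.00000000e+00,
         1.00000000e+00]])}
side {'vfov': 48.322296564241675, 'cx': 253.52716010214831, 'cy': 187.57063290601747, 'extrinsics': array([[ 9.89522165e-01, -1.09752875e-01,  9.38093385e-02,
         4.31774622e+02],
       [-1.44362440e-01, -7.41669929e-01,  6.55045954e-01,
        -5.93852505e+02],
       [-2.31761099e-03, -6.61725035e-01, -7.49743027e-01,
         7.64829439e+02],
       [ 0.00000000e+00,  0.00000000e+00,  0.00000000e+00,
         1.00000000e+00]])}
{'t': 0.1, 'joints': array([ 1.16648549,  0.42668076,  0.07387189,  1.60652878, -0.03406768,
        1.1108016 , -0.06709498]), 'joint_vel': array([ 0.00066512, -0.00146801,  0.00033721, -0.0022896 ,  0.00076996,
       -0.00122031, -0.00061995]), 'joint_efforts': array([ 9.93530732e-03, -9.37448430e+01,  3.67884256e+00, -4.55034900e+01,
       -4.83008428e-02,  1.66592805e-02,  1.06572591e-04]), 'tool_pos': array([ 169.99499124, -652.83941051,  204.84495571]), 'tcp_rot': array([ 9.91896578e-01,  1.27046614e-01, -1.32139242e-04, -5.64376686e-04]), 'contact_force': array([-0.82570541, -0.35388407,  0.58154556]), 'torque': array([-0.01887554,  0.0260049 ,  0.0022519 ]), 'grasp_force': 0.0, 'finger_gap': 94.16178096388025}
```

View pics/top0.png

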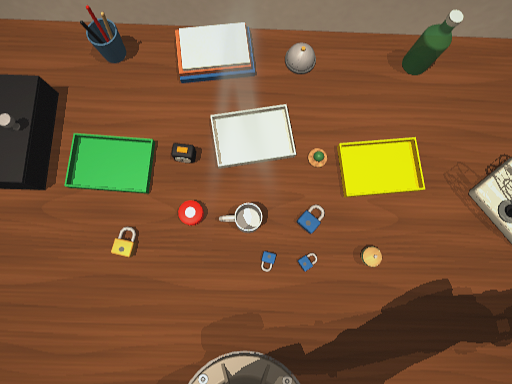

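View pics/side0.png

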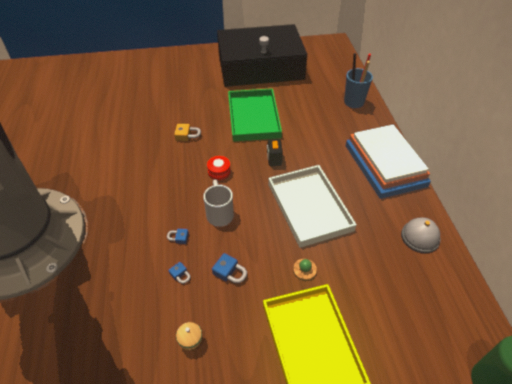

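The top view shows the green tray at (110,163), white at (254,135) and yellow at (381,166). The brass padlock is at (123,243), the yo-yo at (190,212), the mug at (247,216) with its handle to the left, and the top at (371,257).

These could be taken for the blue padlock: (311,219), which is the largest, and the small ones at (268,261) and (307,262). I choose (311,219).

The marble is at (318,157) and the clock at (183,152).

```bash
cat > h.py <<'E'
from rig import manip
import cv2, numpy as np
from scipy.spatial.transform import Rotation as R
def cam(n):
    m=manip.camera_model(n); f=192/np.tan(np.radians(m['vfov']/2)); return m,f,np.array(m['extrinsics'])
def ray(n,p):
    m,f,E=cam(n); d=E[:3,:3]@np.array([(p[0]-m['cx'])/f,(p[1]-m['cy'])/f,1]); return E[:3,3],d
def onz(n,p,z):
    o,d=ray(n,p); return (o+d*(z-o[2])/d[2])
def proj(n,P):
    m,f,E=cam(n); q=E[:3,:3].T@(np.array(P,float)-E[:3,3]); return np.array([m['cx']+f*q[0]/q[2],m['cy']+f*q[1]/q[2]])
def rel(target,yaw=None):
    """tool-frame shift (mm) and turn to target; yaw = world angle of tool y (mod pi)"""
    s=manip.get_state(); r=R.from_quat(s['tcp_rot']); M=r.as_matrix()
    d=M.T@(np.array(target)-s['tool_pos'])
    a=np.degrees(np.arctan2(M[1,1],M[0,1]))
    out=[np.round(s['tool_pos'],1),'yaw_y',round(a,1),'shift/50',np.round(d/50,3)]
    return out
E
python3 - <<'E'
from h import *
Z=dict(top_center=29,yoyo_center=17,padlock_brass_center=12,padlock_blue_center=12,mug_center=35,tray_green=0,tray_yellow=0,tray_white=0,marble=0,clock=0)
for n in("top","side"):
    manip.snapshot(n)
    for k,z in Z.items():
        for o in manip.landmark_of(k,n)[:4]:
            if o['score']>.2: print(n,k,round(o['score'],2),np.round(o['centre'],1),np.round(onz(n,o['centre'],z)[:2],1))
manip.snapshot("top")
def planar(mask,z):
    ys,xs=np.nonzero(mask); return np.array([onz("top",p,z)[:2] for p in zip(xs,ys)],np.float32)
for k,z in dict(tray_green=24,tray_yellow=24,tray_white=24,clock=53,marble=10,padlock_brass_center=12,padlock_blue_center=12,mug_center=35).items():
    for o in manip.trace(k,"top")[:3]:
        if o['score']<.3: continue
        P=planar(o['mask'],z); print(k,round(o['score'],2),np.round(o['centre']),len(P),[np.round(v,1) for v in cv2.minAreaRect(P)], 'mean',P.mean(0).round(1))
im=cv2.imread('pics/top0.png'); cv2.imwrite('pics/crop1.png',cv2.resize(im[190:285,230:400],None,fx=4.5,fy=4.5,interpolation=cv2.INTER_CUBIC))
E
```

```text
top top_center 0.74 [184.8 155.6] [583.  157.1]
top top_center 0.53 [371.4 258. ] [ 356.  -280.3]
top yoyo_center 0.82 [191.2 216. ] [441.1 135.3]
top padlock_brass_center 0.8 [121.3 248.7] [361.7 291.2]
top padlock_blue_center 0.92 [306.9 221.3] [ 437.1 -136.3]
top padlock_blue_center 0.68 [305.2 265.2] [ 335.7 -132.1]
top padlock_blue_center 0.62 [267.9 258.6] [348.4 -45.9]
top mug_center 0.91 [249.3 217.1] [440.5   0. ]
top tray_green 0.63 [112.7 163.7] [565.1 335.8]
top tray_yellow 0.88 [377.9 171.2] [ 567.5 -314.9]
top tray_white 0.7 [252.7 138. ] [642.6  -3.3]
top marble 0.72 [317.1 160.6] [ 589.6 -164.2]
top clock 0.92 [184.7 156.3] [589.6 162.5]
side top_center 0.93 [190.9 336.4] [ 364.8 -279.6]
side top_center 0.36 [309.1 206.8] [636.9 -24.9]
side yoyo_center 0.88 [216.9 167.8] [446.5 136. ]
side padlock_brass_center 0.8 [183.4 133.1] [370.3 281.2]
side padlock_blue_center 0.8 [182.6 232.8] [356.6 -42. ]
side padlock_blue_center 0.59 [225.9 268.5] [ 439.7 -142.8]
side padlock_blue_center 0.54 [178.  272.4] [ 344.1 -137.7]
side mug_center 0.65 [221.1 202.5] [446.   10.8]
side tray_green 0.7 [250.3 118.9] [555.3 327.4]
side tray_white 0.79 [306.8 205.6] [640.6   1.8]
side marble 0.62 [304.  271.3] [ 596.2 -165.2]
side marble 0.49 [272.6 161.4] [587.7 154.4]
side clock 0.65 [271.8 158.5] [587.5 164.9]Traceback (most recent call last):
  File "<stdin>", line 14, in <module>
  File "<stdin>", line 10, in planar
  File "h.py", line 9, in onz
    o,d=ray(n,p); return (o+d*(z-o[2])/d[2])
        ~~~^^^^^
  File "h.py", line 7, in ray
    m,f,E=cam(n); d=E[:3,:3]@np.array([(p[0]-m['cx'])/f,(p[1]-m['cy'])/f,1]); return E[:3,3],d
          ~~~^^^
  File "h.py", line 5, in cam
    m=manip.camera_model(n); f=192/np.tan(np.radians(m['vfov']/2)); return m,f,np.array(m['extrinsics'])
ValueError: time passes only in moves, steps and waits
```

```bash
sed -i 's/^def cam/from functools import lru_cache\n@lru_cache\ndef cam/' h.py
python3 - <<'E'
from h import *
cam("top")
manip.snapshot("top")
def planar(mask,z):
    ys,xs=np.nonzero(mask); return np.array([onz("top",p,z)[:2] for p in zip(xs,ys)],np.float32)
for k,z in dict(tray_green=24,tray_yellow=24,tray_white=24,clock=53,marble=10,padlock_brass_center=12,padlock_blue_center=12,mug_center=35,yoyo_center=34,top_center=30).items():
    for o in manip.trace(k,"top")[:3]:
        if o['score']<.3: continue
        P=planar(o['mask'],z); print(k,round(o['score'],2),np.round(o['centre']),len(P),[np.round(v,1) for v in cv2.minAreaRect(P)], 'mean',P.mean(0).round(1))
        if 'padlock' in k: np.save(f"{k}_{int(o['centre'][0])}.npy",o['mask'])
im=cv2.imread('pics/top0.png'); cv2.imwrite('pics/crop1.png',cv2.resize(im[190:285,230:400],None,fx=4.5,fy=4.5,interpolation=cv2.INTER_CUBIC))
E
```

```text
tray_green 0.76 [110. 166.] 4514 [array([560.1, 332.7]), array([197.2, 133.7]), np.float64(87.4)] mean [558.5 332.9]
tray_yellow 0.91 [377. 168.] 4308 [array([ 572.2, -311.6]), array([133.3, 197.5]), np.float64(6.5)] mean [ 571.  -311.2]
tray_yellow 0.35 [251. 136.] 4140 [array([640.2,  -2.7]), array([137.1, 190.4]), np.float64(10.8)] mean [638.5  -2.3]
tray_white 0.59 [252. 134.] 4113 [array([639. ,  -1.6]), array([137.5, 190. ]), np.float64(10.3)] mean [638.3  -0.9]
clock 0.69 [182. 154.] 394 [array([582.3, 156.2]), array([43.1, 53.6]), np.float64(1.9)] mean [582.9 155.6]
marble 0.65 [318. 161.] 301 [array([ 593.3, -160.7]), array([46.8, 46.2]), np.float64(89.8)] mean [ 592.7 -161. ]
padlock_brass_center 0.75 [120. 247.] 428 [array([378.3, 284.7]), array([50.7, 63.7]), np.float64(77.8)] mean [370.9 287. ]
padlock_blue_center 0.78 [311. 221.] 428 [array([ 445.6, -147.7]), array([47.3, 66.2]), np.float64(50.4)] mean [ 441.2 -144.4]
padlock_blue_center 0.71 [270. 259.] 130 [array([349.2, -46.7]), array([30. , 24.7]), np.float64(83.5)] mean [349.4 -46.4]
padlock_blue_center 0.46 [308. 261.] 190 [array([ 345. , -138.5]), array([30.5, 43.4]), np.float64(34.2)] mean [ 342.7 -135.2]
mug_center 0.87 [244. 218.] 770 [array([444.8,  15. ]), array([87.1, 69.7]), np.float64(63.2)] mean [438.5   8.5]
yoyo_center 0.95 [190. 216.] 492 [array([446.2, 134.6]), array([57.5, 52.7]), np.float64(47.5)] mean [445.9 134.1]
yoyo_center 0.7 [243. 218.] 748 [array([444.1,  17. ]), array([92.2, 67.1]), np.float64(67.3)] mean [438.    9.4]
```

View pics/crop1.png

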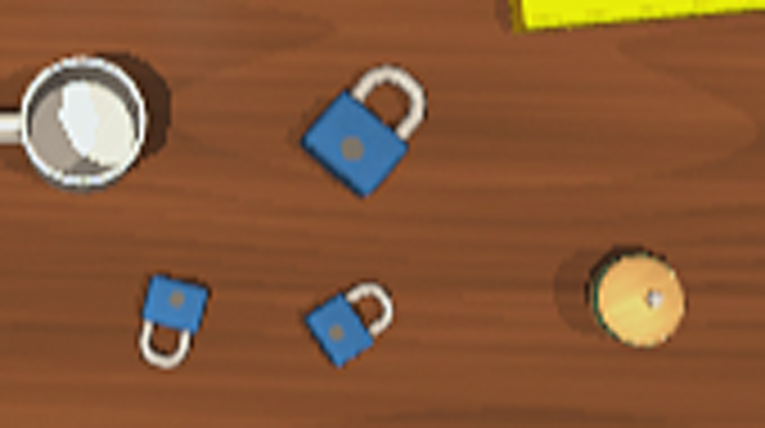

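The blue padlock at (311,219), with its shackle to the upper right, is clearly the largest of the three. I'll refine the positions by colour in both pictures.

```bash
cat > seg.py <<'E'
from h import *
def blob(im,cond,near,r):
    hsv=cv2.cvtColor(im,cv2.COLOR_BGR2HSV).astype(int); m=cond(hsv[...,0],hsv[...,1],hsv[...,2])
    yy,xx=np.mgrid[:384,:512]; m=m&(np.hypot(xx-near[0],yy-near[1])<r)
    n,l,st,c=cv2.connectedComponentsWithStats(m.astype(np.uint8)); i=1+np.argmax(st[1:,4]) if n>1 else 0
    return l==i,c[i],st[i,4]
red=lambda h,s,v:((h<7)|(h>173))&(s>190)&(v>120)
blue=lambda h,s,v:(h>98)&(h<115)&(s>140)&(v>70)
yel=lambda h,s,v:(h>19)&(h<33)&(s>130)&(v>150)
wht=lambda h,s,v:(s<60)&(v>150)
grn=lambda h,s,v:(h>50)&(h<75)&(s>120)&(v>60)
wood=lambda h,s,v:(h>12)&(h<26)&(s>60)&(v>170)
def rect(n,m,z):
    c,_=cv2.findContours(m.astype(np.uint8),cv2.RETR_EXTERNAL,cv2.CHAIN_APPROX_NONE)
    c=max(c,key=len)[:,0,:]; P=np.array([onz(n,p,z)[:2] for p in c],np.float32); return cv2.minAreaRect(P)
E
python3 - <<'E'
from seg import *
T=cv2.imread('pics/top0.png');S=cv2.imread('pics/side0.png')
J=[('brass',yel,(123,248),(182,130),20,24),('blue',blue,(311,221),(226,265),20,24),('yoyo',red,(190,212),(219,166),20,26),('yoyow',wht,(190,212),(219,163),8,34),('top',wood,(371,257),(189,335),20,40),('mug',wht,(249,216),(219,200),22,70),
('tg',grn,(110,163),(255,113),75,24),('ty',yel,(381,166),None,75,24),('tw',wht,(254,135),(311,204),75,24)]
for k,c,a,b,r,z in J:
    for n,im,p in(('top',T,a),('side',S,b)):
        if p is None: continue
        m,cc,ar=blob(im,c,p,r); q=rect(n,m,z); print(k,n,cc.round(1),ar,'cen',onz(n,cc,z)[:2].round(1),'rect',np.round(q[0],1),np.round(q[1],1),round(q[2],1))
E
```

```text
brass top [121.6 247. ] 237 cen [365.4 286.8] rect [365.3 286.7] [40.5 32.1] 77.0
brass side [182.1 129.3] 60 cen [368.5 282.9] rect [367.1 286.4] [36.  26.6] 81.3
blue top [308.3 221.5] 258 cen [ 435.5 -137.4] rect [ 435.4 -137.6] [44.1 36.1] 50.9
blue side [224.7 265.3] 215 cen [ 437.9 -142.4] rect [ 437.5 -141.2] [41.1 30.6] 49.3
yoyo top [190.7 211.4] 342 cen [450.7 135.7] rect [448.4 135.9] [59.8 54.8] 47.5
yoyo side [217.8 167.1] 317 cen [448.7 129.3] rect [449.  130.5] [74.3 53.5] 83.9
yoyow top [189.7 211.8] 86 cen [448.8 136.7] rect [448.3 137.1] [23.2 20.5] 3.3
yoyow side [217.9 162.4] 48 cen [450.1 137. ] rect [450.3 136.7] [16.9 19.6] 81.6
top top [371.9 256.4] 280 cen [ 359.4 -277.5] rect [ 359.4 -277.9] [40.7 42.3] 88.1
top side [188.2 333.8] 457 cen [ 361.3 -278.9] rect [ 361.4 -278.1] [41. 42.] 81.6
mug top [246.6 217.4] 535 cen [435.6   6.4] rect [439.9   6.8] [68.4 61.3] 61.5
mug side [217.5 194.2] 118 cen [439.8   5.9] rect [437.8   4.6] [60.7 64.5] 44.6
tg top [110.5 162.9] 4291 cen [560.5 331.7] rect [562.  333.1] [196.  132.2] 87.5
tg side [253.7 114.5] 2304 cen [563.2 315.3] rect [563.9 323.2] [213.2 128.4] 87.2
ty top [379.9 166.6] 3968 cen [ 572.7 -310.8] rect [ 575.5 -314.9] [133.3 191.3] 6.7
tw top [252.6 135.7] 3802 cen [639.9  -2.6] rect [643.5  -2. ] [132.6 190.6] 10.9
tw side [310.8 205.2] 3451 cen [643. -17.] rect [644.7  -2.6] [131.9 191.2] 10.9
```

Request:
servo_tool:
  moves:
    - [0,0,0,0,0,-0.0524,0]
    - [0,0,0,0,0,-0.0524,0]
    - [0,0,0,0,0,-0.0524,0]
    - [0,0,0,0,0,-0.0524,0]
    - [0,0,0,0,0,-0.0524,0]
    - [0,0,0,0,0,-0.0524,0]
    - [0,0,0,0,0,-0.0524,0]
    - [0,0,0,0,0,-0.0524,0]
  newtons: 25

```text
t: 2.85
tool_pos: [170.1, -653.2, 205.5]
tcp_rot: [0.705, 0.709, 0.0, -0.0]
contact_force: [-1.2, 0.5, -0.2]
finger_gap: 94.4
grasp_force: 0.0
```

Request:
servo_tool:
  moves:
    - [0.75,0.38,0,0,0,0,0]
    - [0.75,0.38,0,0,0,0,0]
    - [0.75,0.38,0,0,0,0,0]
    - [0.75,0.38,0,0,0,0,0]
    - [0.75,0.38,0,0,0,0,0]
    - [0.75,0.38,0,0,0,0,0]
    - [0.75,0.38,0,0,0,0,0]
    - [0.75,0.38,0,0,0,0,0]
    - [0.75,0.38,0,0,0,0,0]
    - [0.75,0.38,0,0,0,0,0]
    - [0,0,0,0,0,0,0]

```text
t: 4.22
tool_pos: [361.1, -275.8, 205.9]
tcp_rot: [0.705, 0.709, 0.0, 0.0]
contact_force: [-0.3, -1.3, 1.3]
finger_gap: 94.6
grasp_force: 0.0
```

Run:
```python
from h import *
print(rel([360,-278,11]),manip.get_state()['joints'].round(2),manip.get_state()['t'])
```

```text
[array([ 361.1, -275.8,  205.9]), 'yaw_y', np.float64(0.3), 'shift/50', array([-0.043, -0.025,  3.897])] [ 0.94  0.09 -0.45  2.06  0.04  1.01  0.47] 4.225
```

Request:
servo_tool:
  moves:
    - [-0.043,-0.025,0.7,0,0,0,0]
    - [0,0,0.8,0,0,0,0]
    - [0,0,0.8,0,0,0,0]
    - [0,0,0.8,0,0,0,0]
    - [0,0,0.5,0,0,0,0]
    - [0,0,0.297,0,0,0,0]
    - [0,0,0,0,0,0,0.6]
    - [0,0,0,0,0,0,0.6]
    - [0,0,0,0,0,0,0.6]
    - [0,0,0,0,0,0,0.6]
    - [0,0,0,0,0,0,0.6]
    - [0,0,0,0,0,0,0.6]
  newtons: 15

```text
t: 5.72
tool_pos: [358.6, -280.3, 10.8]
tcp_rot: [0.707, 0.707, 0.0, 0.0]
contact_force: [0.3, -0.4, 3.3]
finger_gap: 42.9
grasp_force: 15.0
```

Request:
servo_tool:
  moves:
    - [0,0,-0.7,0,0,0,0.6]
    - [0,0,-1,0,0,0,0.6]
    - [0,0,-1,0,0,0,0.6]
    - [0.7,0.68,0,0,0,0,0.6]
    - [0.7,0.68,0,0,0,0,0.6]
    - [0.7,0.68,0,0,0,0,0.6]
    - [0.7,0.68,0,0,0,0,0.6]
    - [0.7,0.68,0,0,0,0,0.6]
    - [0.7,0.68,0,0,0,0,0.6]
    - [0.8,0,0,0,0,0,0.6]
    - [0.8,0,0,0,0,0,0.6]
    - [0.8,0,0,0,0,0,0.6]

```text
t: 7.22
tool_pos: [561.9, 51.3, 145.5]
tcp_rot: [0.707, 0.707, -0.0, -0.0]
contact_force: [-0.0, 0.2, -0.8]
finger_gap: 43.2
grasp_force: 15.0
```

Request:
servo_tool:
  moves:
    - [0.8,0,0,0,0,0,0.6]
    - [0.8,0,0,0,0,0,0.6]
    - [0.8,0,0,0,0,0,0.6]
    - [0.8,0,0,0,0,0,0.6]
    - [0.8,0,0,0,0,0,0.6]
    - [0.8,0,0,0,0,0,0.6]
    - [0.8,0,0,0,0,0,0.6]
    - [0.4,0,0,0,0,0,0.6]
    - [0,0,0,0,0,0,0.6]

```text
t: 8.35
tool_pos: [561.4, 351.0, 145.3]
tcp_rot: [0.706, 0.708, -0.0, -0.0]
contact_force: [2.0, -0.5, -0.5]
finger_gap: 43.0
grasp_force: 15.0
```

Run:
```python
from h import *
print(rel([564,377,15.5]),manip.get_state()['joints'].round(2),manip.get_state()['t'])
cv2.imwrite('pics/top1.png',manip.snapshot('top'))
```

```text
[array([561.4, 351. , 145.3]), 'yaw_y', np.float64(0.2), 'shift/50', array([0.519, 0.055, 2.597])] [-0.19  0.54 -0.64  1.66  0.36  1.07 -0.94] 8.35
```

View pics/top1.png

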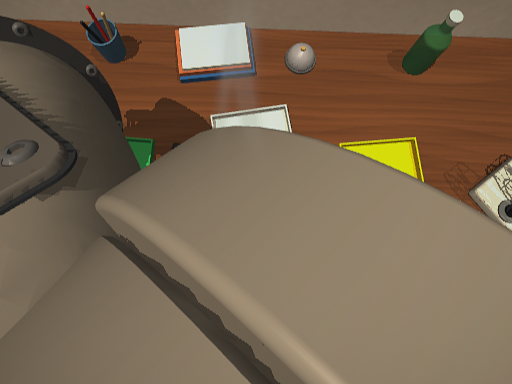

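The arm fills the top view and hides the tray at (140,150), so I'll rely on the calibrated pose. I'll lower the top now.

Request:
servo_tool:
  moves:
    - [0.519,0.055,0.5,0,0,0,0.6]
    - [0,0,0.7,0,0,0,0.6]
    - [0,0,0.7,0,0,0,0.6]
    - [0,0,0.4,0,0,0,0.6]
    - [0,0,0.2,0,0,0,0.6]
    - [0,0,0.09,0,0,0,0.6]
    - [0,0,0,0,0,0,0.6]
    - [0,0,0,0,0,0,0.34]
    - [0,0,0,0,0,0,0.34]
    - [0,0,0,0,0,0,0.34]
    - [0,0,0,0,0,0,0.34]

```text
t: 9.78
tool_pos: [564.7, 376.0, 16.3]
tcp_rot: [0.707, 0.707, 0.0, 0.0]
contact_force: [0.7, -0.8, -0.6]
finger_gap: 62.1
grasp_force: 0.0
```

Request:
servo_tool:
  moves:
    - [0,0,-0.5,0,0,0,0.34]
    - [0,0,-1,0,0,0,0.34]
    - [0,0,-1,0,0,0,0]
    - [0,0,-0.2,0,0,0,0]
    - [-0.75,-0.36,0,0,0,0,0]
    - [-0.75,-0.36,0,0,0,0,0]
    - [-0.75,-0.36,0,0,0,0,0]
    - [-0.75,-0.36,0,0,0,0,0]
    - [-0.75,-0.36,0,0,0,0,0]
    - [-0.75,-0.36,0,0,0,0,0]
    - [-0.31,-0.14,0,0,0,0,0]
    - [0,0,0,0,0,0,0]

```text
t: 11.28
tool_pos: [449.6, 134.1, 150.9]
tcp_rot: [0.707, 0.707, -0.0, 0.0]
contact_force: [0.6, 0.5, 0.0]
finger_gap: 94.2
grasp_force: 0.0
```

Run:
```python
from h import *
print(rel([449.3,136.5,4]),manip.get_state()['joints'].round(2),manip.get_state()['t'])
cv2.imwrite('pics/side1.png',manip.snapshot('side')[60:320,100:460].repeat(2,0).repeat(2,1))
```

```text
[array([449.6, 134.1, 150.9]), 'yaw_y', np.float64(-0.1), 'shift/50', array([ 0.051, -0.005,  2.939])] [ 0.2   0.22 -0.7   2.08  0.18  0.91 -0.6 ] 11.275
```

View pics/side1.png

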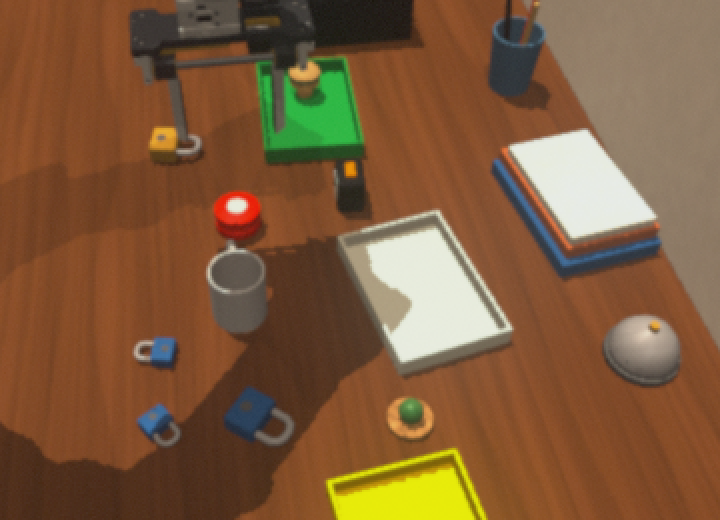

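The top stands in the green tray at crop (305,78), and the gripper is above the yo-yo at (238,214). I'll grasp it now.

Request:
servo_tool:
  moves:
    - [0.051,-0.005,0.6,0,0,0,0]
    - [0,0,0.8,0,0,0,0]
    - [0,0,0.8,0,0,0,0]
    - [0,0,0.5,0,0,0,0]
    - [0,0,0.24,0,0,0,0]
    - [0,0,0,0,0,0,0.5]
    - [0,0,0,0,0,0,0.5]
    - [0,0,0,0,0,0,0.5]
    - [0,0,0,0,0,0,0.5]
    - [0,0,0,0,0,0,0.5]
  newtons: 20

```text
t: 12.58
tool_pos: [450.0, 137.9, 4.6]
tcp_rot: [0.707, 0.707, 0.0, 0.0]
contact_force: [-1.3, 0.3, 9.0]
finger_gap: 55.0
grasp_force: 20.0
```

Request:
servo_tool:
  moves:
    - [0,0,-0.6,0,0,0,0.5]
    - [0,0,-0.9,0,0,0,0.5]
    - [0,0,-0.9,0,0,0,0.5]
    - [0.6,0.44,0,0,0,0,0.5]
    - [0.6,0.44,0,0,0,0,0.5]
    - [0.6,0.44,0,0,0,0,0.5]
    - [0.6,0.44,0,0,0,0,0.5]
    - [0.6,0.44,0,0,0,0,0.5]
    - [0,0,0,0,0,0,0.5]
    - [0,0,0,0,0,0,0.5]

```text
t: 13.82
tool_pos: [559.1, 287.6, 123.9]
tcp_rot: [0.707, 0.707, -0.0, -0.0]
contact_force: [0.4, -0.2, -0.0]
finger_gap: 55.1
grasp_force: 20.0
```

Run:
```python
from h import *
print(rel([560,289,9.5]),manip.get_state()['t'])
cv2.imwrite('pics/side2.png',manip.snapshot('side')[60:320,100:460].repeat(2,0).repeat(2,1))
```

```text
[array([559.1, 287.6, 123.9]), 'yaw_y', np.float64(0.1), 'shift/50', array([0.03 , 0.019, 2.288])] 13.825
```

View pics/side2.png

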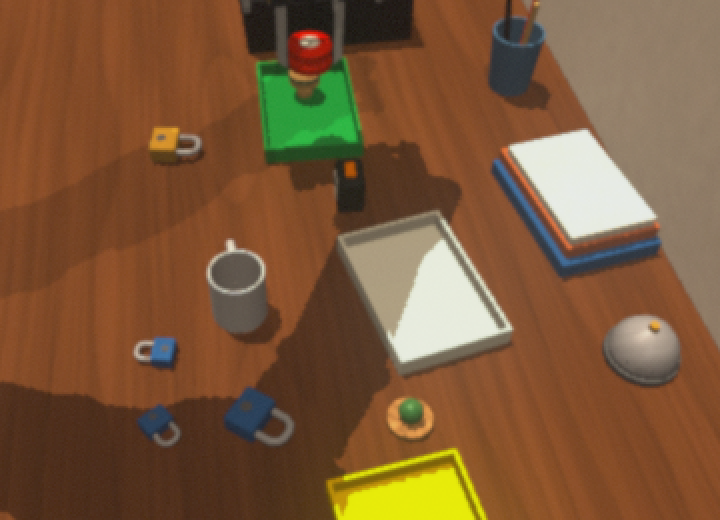

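The yo-yo is held level at crop (310,50), over the green tray's near half. I'll lower it, release, and go to the brass padlock.

Request:
servo_tool:
  moves:
    - [0.03,0.019,0.5,0,0,0,0.5]
    - [0,0,0.7,0,0,0,0.5]
    - [0,0,0.5,0,0,0,0.5]
    - [0,0,0.35,0,0,0,0.5]
    - [0,0,0.15,0,0,0,0.5]
    - [0,0,0.08,0,0,0,0.5]
    - [0,0,0,0,0,0,0.5]
    - [0,0,0,0,0,0,0.3]
    - [0,0,0,0,0,0,0.3]
    - [0,0,0,0,0,0,0.3]
    - [0,0,0,0,0,0,0.3]

```text
t: 15.25
tool_pos: [560.5, 289.6, 10.3]
tcp_rot: [0.707, 0.707, 0.0, 0.0]
contact_force: [1.1, -0.3, 0.4]
finger_gap: 66.0
grasp_force: 0.0
```

Request:
servo_tool:
  moves:
    - [0,0,-0.5,0,0,0,0.3]
    - [0,0,-1,0,0,0,0.3]
    - [0,0,-1,0,0,0,0]
    - [0,-0.9,0,0,0,0,0]
    - [0,-0.9,0,0,0,0,0]
    - [-0.06,-0.9,0,0,0,0,0]
    - [0,-0.9,0,0,0,0,0]
    - [0,-0.27,0,0,0,-0.0535,0]
    - [0,0,0,0,0,-0.0535,0]
    - [0,0,0,0,0,-0.0535,0]
    - [0,0,0,0,0,-0.0535,0]

```text
t: 16.62
tool_pos: [366.9, 286.4, 135.3]
tcp_rot: [0.431, 0.902, 0.0, 0.0]
contact_force: [0.3, -0.7, -0.2]
finger_gap: 93.7
grasp_force: 0.0
```

Request:
servo_tool:
  moves:
    - [0,0,0,0,0,-0.0535,0]
    - [0,0,0,0,0,-0.0535,0]
    - [0,0,0,0,0,-0.0535,0]
    - [0,0,0,0,0,-0.0535,0]
    - [0,0,0,0,0,0,0]

```text
t: 17.25
tool_pos: [367.0, 286.3, 135.1]
tcp_rot: [0.113, 0.994, 0.0, -0.0]
contact_force: [0.2, 0.4, -0.4]
finger_gap: 94.1
grasp_force: 0.0
```

Run:
```python
from h import *
print(rel([366.5,286,3.5]),manip.get_state()['joints'].round(2),manip.get_state()['t'])
cv2.imwrite('pics/side3.png',manip.snapshot('side')[60:200,140:330].repeat(4,0).repeat(4,1))
```

```text
[array([367. , 286.3, 135.1]), 'yaw_y', np.float64(77.0), 'shift/50', array([ 0.007, -0.008,  2.633])] [ 0.12  0.33 -1.05  2.09  0.36  0.92  0.21] 17.25
```

View pics/side3.png

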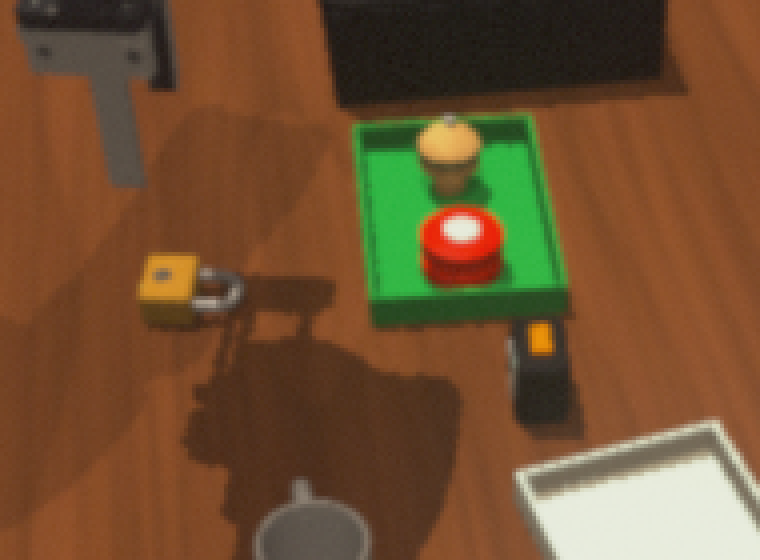

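The top and yo-yo lie well apart in the green tray, at crop (449,155) and (462,245). The gripper is over the brass padlock at (175,288).

Request:
servo_tool:
  moves:
    - [0,0,0.6,0,0,0,0]
    - [0,0,0.8,0,0,0,0]
    - [0,0,0.7,0,0,0,0]
    - [0,0,0.35,0,0,0,0]
    - [0,0,0.18,0,0,0,0]
    - [0,0,0,0,0,0,0]
    - [0,0,0,0,0,0,0.65]
    - [0,0,0,0,0,0,0.65]
    - [0,0,0,0,0,0,0.65]
    - [0,0,0,0,0,0,0.65]
    - [0,0,0,0,0,0,0.65]
    - [0,0,0,0,0,0,0.65]
  newtons: 40

```text
t: 18.8
tool_pos: [367.0, 286.4, 3.7]
tcp_rot: [0.112, 0.994, 0.0, 0.0]
contact_force: [-0.4, 0.2, 2.1]
finger_gap: 45.6
grasp_force: 39.9
```

Request:
servo_tool:
  moves:
    - [0,0,-0.6,0,0,0,0.65]
    - [0,0,-0.9,0,0,0,0.65]
    - [0,0,-0.9,0,0,0,0.65]
    - [0,0,-0.4,0,0,0.0488,0.65]
    - [0,0,0,0,0,0.0488,0.65]
    - [0,0,0,0,0,0.0488,0.65]
    - [0,0,0,0,0,0.0488,0.65]
    - [0,0,0,0,0,0.0488,0.65]
    - [0,0,0,0,0,0.0488,0.65]
    - [0,0,0,0,0,0.0488,0.65]
    - [0,0,0,0,0,0.0488,0.65]

```text
t: 20.18
tool_pos: [366.7, 286.2, 143.5]
tcp_rot: [0.666, 0.746, -0.0, -0.0]
contact_force: [-0.1, 0.6, -0.8]
finger_gap: 45.5
grasp_force: 39.9
```

Request:
servo_tool:
  moves:
    - [-0.85,0.544,0,0,0,0,0.65]
    - [-0.85,0.544,0,0,0,0,0.65]
    - [-0.85,0.544,0,0,0,0,0.65]
    - [-0.85,0.544,0,0,0,0,0.65]
    - [-0.85,0.544,0,0,0,0,0.65]
    - [-0.8,0,0,0,0,0,0.65]
    - [-0.8,0,0,0,0,0,0.65]
    - [-0.8,0,0,0,0,0,0.65]
    - [-0.8,0,0,0,0,0,0.65]
    - [-0.8,0,0,0,0,0,0.65]
    - [-0.8,0,0,0,0,0,0.65]
    - [-0.8,0,0,0,0,0,0.65]

```text
t: 21.68
tool_pos: [560.3, -187.7, 143.4]
tcp_rot: [0.664, 0.748, -0.0, -0.0]
contact_force: [0.3, 0.3, -1.2]
finger_gap: 45.7
grasp_force: 39.9
```

Request:
servo_tool:
  moves:
    - [-0.8,0,0,0,0,0,0.65]
    - [-0.8,0,0,0,0,0,0.65]
    - [-0.8,0,0,0,0,0,0.65]
    - [-0.78,0,0,0,0,0,0.65]
    - [0,0,0,0,0,0,0.65]
    - [0,0,0,0,0,0,0.65]

```text
t: 22.42
tool_pos: [579.2, -343.6, 143.2]
tcp_rot: [0.664, 0.748, 0.0, -0.001]
contact_force: [0.0, 1.1, -1.8]
finger_gap: 45.7
grasp_force: 39.9
```

Run:
```python
from h import *
print(rel([578.5,-344.8,8.5]),manip.get_state()['joints'].round(2),manip.get_state()['t'])
cv2.imwrite('pics/side4.png',manip.snapshot('side')[184:384,160:420].repeat(3,0).repeat(3,1))
```

```text
[array([ 579.2, -343.6,  143.2]), 'yaw_y', np.float64(6.8), 'shift/50', array([-0.026, -0.016,  2.694])] [ 0.8   0.53 -0.5   1.64  0.28  1.05  0.34] 22.425
```

View pics/side4.png

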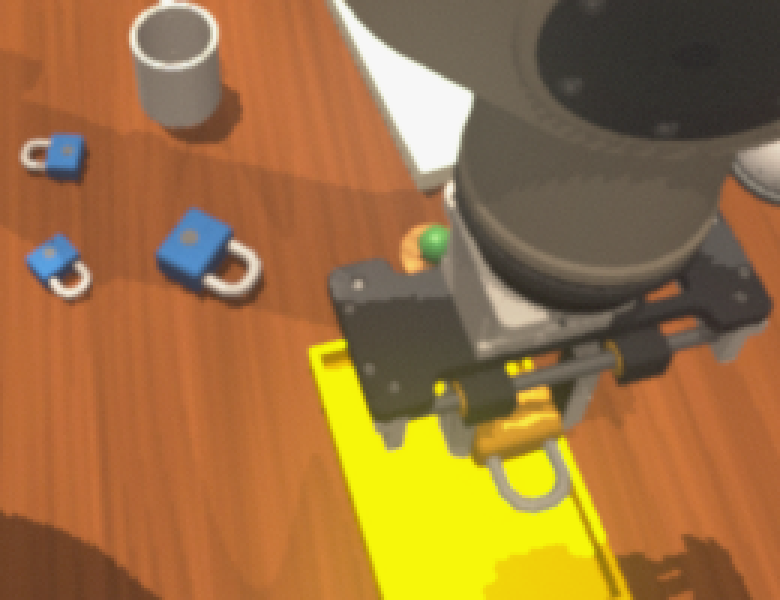

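The brass padlock is held level over the yellow tray with its shackle toward the viewer, at crop (520,440). I'll lower it, release, and go to the blue one.

Request:
servo_tool:
  moves:
    - [-0.026,-0.016,0.6,0,0,0,0.65]
    - [0,0,0.8,0,0,0,0.65]
    - [0,0,0.6,0,0,0,0.65]
    - [0,0,0.4,0,0,0,0.65]
    - [0,0,0.2,0,0,0,0.65]
    - [0,0,0.08,0,0,0,0.65]
    - [0,0,0,0,0,0,0.65]
    - [0,0,0,0,0,0,0.36]
    - [0,0,0,0,0,0,0.36]
    - [0,0,0,0,0,0,0.36]
    - [0,0,0,0,0,0,0.36]

```text
t: 23.85
tool_pos: [578.8, -345.8, 9.8]
tcp_rot: [0.664, 0.748, 0.0, 0.0]
contact_force: [-0.3, -0.2, -0.1]
finger_gap: 60.2
grasp_force: 0.0
```

Request:
servo_tool:
  moves:
    - [0,0,-0.5,0,0,0,0.36]
    - [0,0,-1,0,0,0,0.36]
    - [0,0,-1,0,0,0,0]
    - [0.737,-0.39,0,0,0,0,0]
    - [0.737,-0.39,0,0,0,0,0]
    - [0.737,-0.39,0,0,0,0,0]
    - [0.737,-0.39,0,0,0,0,0]
    - [0.737,-0.39,0,0,0,0,0]
    - [0.737,-0.39,0,0,0,-0.0491,0]
    - [0,0,0,0,0,-0.0491,0]
    - [0,0,0,0,0,-0.0491,0]
    - [0,0,0,0,0,-0.0491,0]

```text
t: 25.35
tool_pos: [436.3, -140.1, 134.9]
tcp_rot: [0.403, 0.915, -0.0, 0.0]
contact_force: [-0.6, -0.2, 0.4]
finger_gap: 93.6
grasp_force: 0.0
```

Request:
servo_tool:
  moves:
    - [0,0,0,0,0,-0.0491,0]
    - [0,0,0,0,0,0,0]

```text
t: 25.6
tool_pos: [436.2, -140.2, 134.7]
tcp_rot: [0.334, 0.943, 0.0, 0.0]
contact_force: [-0.9, 0.4, -0.1]
finger_gap: 94.4
grasp_force: 0.0
```

Run:
```python
from h import *
print(rel([436.8,-139.5,3.5]),manip.get_state()['joints'].round(2),manip.get_state()['t'])
cv2.imwrite('pics/side5.png',manip.snapshot('side')[184:384,160:420].repeat(3,0).repeat(3,1))
```

```text
[array([ 436.2, -140.2,  134.7]), 'yaw_y', np.float64(51.0), 'shift/50', array([0.   , 0.017, 2.624])] [ 0.84  0.23 -0.75  2.11  0.2   0.87  0.87] 25.6
```

View pics/side5.png

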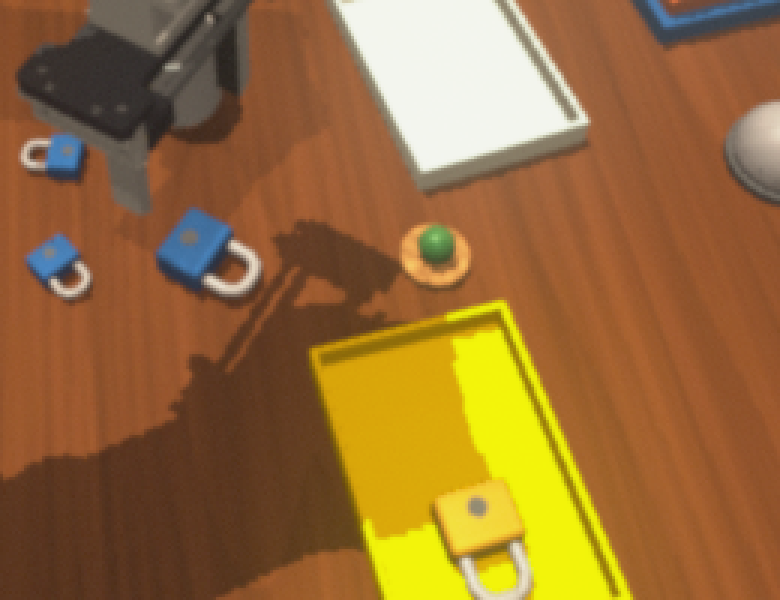

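The brass padlock lies flat in the yellow tray at crop (478,520). The gripper is aligned over the large blue one at (205,250), and its fingers clear the small one at (55,265).

Request:
servo_tool:
  moves:
    - [0,0.017,0.6,0,0,0,0]
    - [0,0,0.8,0,0,0,0]
    - [0,0,0.7,0,0,0,0]
    - [0,0,0.35,0,0,0,0]
    - [0,0,0.17,0,0,0,0]
    - [0,0,0,0,0,0,0]
    - [0,0,0,0,0,0,0.65]
    - [0,0,0,0,0,0,0.65]
    - [0,0,0,0,0,0,0.65]
    - [0,0,0,0,0,0,0.65]
    - [0,0,0,0,0,0,0.65]
    - [0,0,0,0,0,0,0.65]
  newtons: 40

```text
t: 27.15
tool_pos: [436.8, -139.5, 3.7]
tcp_rot: [0.334, 0.943, -0.0, -0.0]
contact_force: [-1.1, -0.7, 1.9]
finger_gap: 45.7
grasp_force: 39.9
```

Request:
servo_tool:
  moves:
    - [0,0,-0.6,0,0,0,0.65]
    - [0,0,-0.9,0,0,0,0.65]
    - [0,0,-0.9,0,0,0,0.65]
    - [0,0,0,0,0,0.0491,0.65]
    - [0,0,0,0,0,0.0491,0.65]
    - [0,0,0,0,0,0.0491,0.65]
    - [0,0,0,0,0,0.0491,0.65]
    - [0,0,0,0,0,0.0491,0.65]

```text
t: 28.15
tool_pos: [436.6, -139.4, 123.5]
tcp_rot: [0.666, 0.746, -0.0, -0.0]
contact_force: [-0.9, 0.3, -1.3]
finger_gap: 45.7
grasp_force: 39.9
```

Request:
servo_tool:
  moves:
    - [-0.6525,0.586,0,0,0,0,0.65]
    - [-0.6525,0.586,0,0,0,0,0.65]
    - [-0.6525,0.586,0,0,0,0,0.65]
    - [-0.6525,0.586,0,0,0,0,0.65]
    - [0,0,0,0,0,0,0.65]
    - [0,0,0,0,0,0,0.65]

```text
t: 28.9
tool_pos: [568.2, -254.5, 123.1]
tcp_rot: [0.664, 0.748, -0.0, -0.001]
contact_force: [-0.1, -0.6, -1.5]
finger_gap: 45.6
grasp_force: 39.9
```

Run:
```python
from h import *
print(rel([568.5,-255.4,9]),manip.get_state()['joints'].round(2),manip.get_state()['t'])
cv2.imwrite('pics/side6.png',manip.snapshot('side')[184:384,160:420].repeat(3,0).repeat(3,1))
```

```text
[array([ 568.2, -254.5,  123.1]), 'yaw_y', np.float64(6.8), 'shift/50', array([-0.021,  0.006,  2.281])] [ 0.73  0.48 -0.54  1.78  0.29  0.97  0.19] 28.9
```

View pics/side6.png

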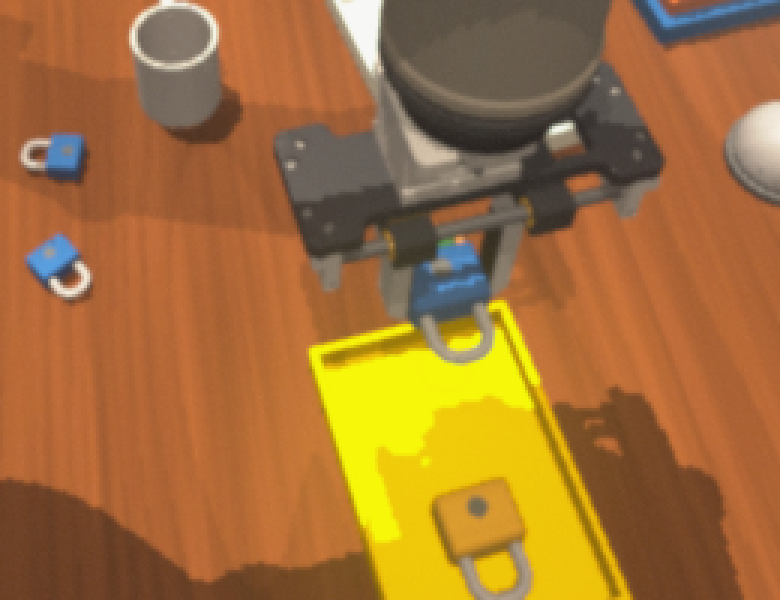

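The blue padlock is level at crop (455,290), over the free half of the yellow tray. I'll lower it, release, and measure the mug.

Request:
servo_tool:
  moves:
    - [-0.021,0.006,0.6,0,0,0,0.65]
    - [0,0,0.7,0,0,0,0.65]
    - [0,0,0.4,0,0,0,0.65]
    - [0,0,0.35,0,0,0,0.65]
    - [0,0,0.15,0,0,0,0.65]
    - [0,0,0.07,0,0,0,0.65]
    - [0,0,0,0,0,0,0.65]
    - [0,0,0,0,0,0,0.36]
    - [0,0,0,0,0,0,0.36]
    - [0,0,0,0,0,0,0.36]
    - [0,0,0,0,0,0,0.36]

```text
t: 30.32
tool_pos: [569.2, -256.2, 10.2]
tcp_rot: [0.664, 0.748, 0.0, 0.0]
contact_force: [0.6, 0.3, 0.6]
finger_gap: 60.1
grasp_force: 0.0
```

Run:
```python
from seg import *
T=cv2.imread('pics/top0.png')
a=onz('top',(248.4,217.1),70); print(a)
for z in(30,45,60): print(z,onz('top',(221,218.3),z))
S=cv2.imread('pics/side0.png')
print(onz('side',(160+174/3,184+36/3),70))  # rim centre from side4 crop
print(proj('side',[439,5,70]),proj('side',[439,60,50]))
```

```text
[436.45130639   2.39519898  70.        ]
30 [436.3535217   64.82292258  30.        ]
45 [434.74752626  63.79606971  45.        ]
60 [433.14153081  62.76921684  60.        ]
[440.43896357   0.60325219  70.        ]
[217.14262666 194.52148466] [215.56530308 181.93073208]
```

Request:
servo_tool:
  moves:
    - [0,0,-0.5,0,0,0,0.36]
    - [0,0,-1,0,0,0,0.36]
    - [0,0,-1,0,0,0,0]
    - [0.776,-0.284,0,0,0,0,0]
    - [0.776,-0.284,0,0,0,0,0]
    - [0.776,-0.284,0,0,0,0,0]
    - [0.776,-0.284,0,0,0,0,0]
    - [0.776,-0.284,0,0,0,0,0]
    - [0.776,-0.284,0,0,0,0,0]
    - [0.776,-0.284,0,0,0,0,0]
    - [0,0,0,0,0,0,0]
    - [0,0,0,0,0,0,0]

```text
t: 31.82
tool_pos: [438.5, 1.3, 135.4]
tcp_rot: [0.664, 0.748, 0.0, 0.0]
contact_force: [0.7, -0.6, 1.1]
finger_gap: 93.7
grasp_force: 0.0
```

Run:
```python
from h import *
print(rel([438.5,2,25]),manip.get_state()['joints'].round(2),manip.get_state()['t'])
im=manip.snapshot('side')
for g in(-47,47):
    pass
cv2.imwrite('pics/side7.png',im[130:370,160:430].repeat(2,0).repeat(2,1))
```

```text
[array([438.5,   1.3, 135.4]), 'yaw_y', np.float64(6.8), 'shift/50', array([0.015, 0.   , 2.207])] [ 0.51  0.19 -0.72  2.15  0.16  0.85 -0.19] 31.825
```

View pics/side7.png

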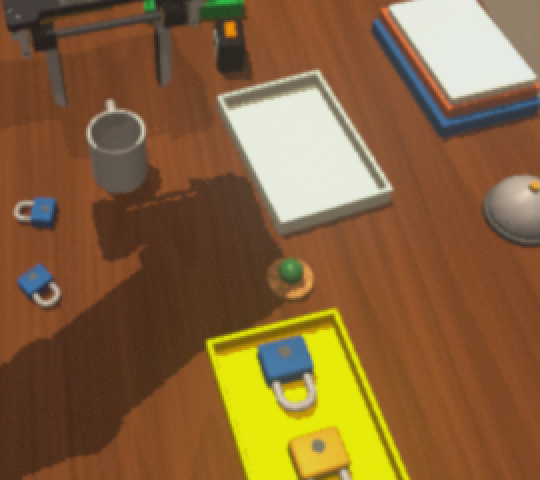

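Both padlocks lie flat and apart in the yellow tray, at crop (286,365) and (320,455). The fingers straddle the mug at (118,150).

Request:
servo_tool:
  moves:
    - [0.015,0,0.5,0,0,0,0]
    - [0,0,0.7,0,0,0,0]
    - [0,0,0.6,0,0,0,0]
    - [0,0,0.4,0,0,0,0]
    - [0,0,0,0,0,0,0]
    - [0,0,0,0,0,0,0.5]
    - [0,0,0,0,0,0,0.5]
    - [0,0,0,0,0,0,0.5]
    - [0,0,0,0,0,0,0.5]
    - [0,0,0,0,0,0,0.5]
  newtons: 20

```text
t: 33.12
tool_pos: [438.4, 2.4, 25.6]
tcp_rot: [0.664, 0.748, 0.0, 0.0]
contact_force: [-1.8, -0.8, 7.3]
finger_gap: 60.9
grasp_force: 19.9
```

Request:
servo_tool:
  moves:
    - [0,0,-0.5,0,0,0,0.5]
    - [0,0,-0.8,0,0,0,0.5]
    - [0,0,-0.5,0,0,0,0.5]
    - [-0.129,0.682,0,0,0,0,0.5]
    - [-0.129,0.682,0,0,0,0,0.5]
    - [-0.129,0.682,0,0,0,0,0.5]
    - [-0.129,0.682,0,0,0,0,0.5]
    - [-0.129,0.682,0,0,0,0,0.5]
    - [-0.129,0.682,0,0,0,0,0.5]
    - [0,0,0,0,0,0,0.5]
    - [0,0,0,0,0,0,0.5]

```text
t: 34.5
tool_pos: [645.1, -11.4, 114.8]
tcp_rot: [0.664, 0.748, -0.0, -0.0]
contact_force: [-0.8, 0.5, 0.1]
finger_gap: 60.7
grasp_force: 19.8
```

Run:
```python
from h import *
print(rel([646,-12,30.5]),manip.get_state()['t'])
im=manip.snapshot('side')
cv2.imwrite('pics/side8.png',im[90:290,160:430].repeat(2,0).repeat(2,1))
```

```text
[array([645.1, -11.4, 114.8]), 'yaw_y', np.float64(6.8), 'shift/50', array([-0.014,  0.019,  1.686])] 34.5
```

View pics/side8.png

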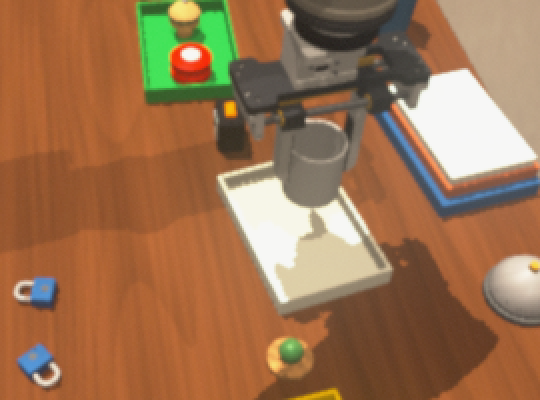

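The mug is upright at crop (315,165), above the white tray. I'll lower it and release.

Request:
servo_tool:
  moves:
    - [-0.014,0.019,0.5,0,0,0,0.5]
    - [0,0,0.5,0,0,0,0.5]
    - [0,0,0.35,0,0,0,0.5]
    - [0,0,0.2,0,0,0,0.5]
    - [0,0,0.09,0,0,0,0.5]
    - [0,0,0.04,0,0,0,0.5]
    - [0,0,0,0,0,0,0.5]
    - [0,0,0,0,0,0,0.17]
    - [0,0,0,0,0,0,0.17]
    - [0,0,0,0,0,0,0.17]
    - [0,0,0,0,0,0,0.17]

```text
t: 35.92
tool_pos: [646.9, -12.2, 31.2]
tcp_rot: [0.664, 0.748, 0.0, 0.0]
contact_force: [1.0, 0.5, -0.5]
finger_gap: 78.2
grasp_force: 0.0
```

Request:
servo_tool:
  moves:
    - [0,0,-0.4,0,0,0,0.17]
    - [0,0,-0.8,0,0,0,0.17]
    - [0,0,-1,0,0,0,0.17]
    - [0,0,-0.8,0,0,0,0.17]
    - [-0.8,0,0,0,0,0,0.17]
    - [-0.8,0,0,0,0,0,0.17]
    - [-0.8,0,0,0,0,0,0.17]
    - [-0.8,0,0,0,0,0,0.17]
    - [-0.8,0,0,0,0,0,0.17]
    - [-0.8,0,0,0,0,0,0.17]
    - [-0.8,0,0,0,0,0,0.17]
    - [-0.8,0,0,0,0,0,0.17]

```text
t: 37.42
tool_pos: [685.0, -331.2, 182.9]
tcp_rot: [0.664, 0.748, 0.0, 0.0]
contact_force: [0.9, 0.7, 0.4]
finger_gap: 78.2
grasp_force: 0.0
```

Request:
servo_tool:
  moves:
    - [-0.8,-0.4,0,0,0,0,0.17]
    - [-0.8,-0.4,0,0,0,0,0.17]
    - [-0.8,-0.4,0,0,0,0,0.17]
    - [-0.8,-0.4,0,0,0,0,0.17]
    - [-0.8,-0.4,0,0,0,0,0.17]
    - [-0.5,-0.3,0,0,0,0,0.17]
    - [0,0,0,0,0,0,0.17]
    - [0,0,0,0,0,0,0.17]

```text
t: 38.42
tool_pos: [598.0, -566.1, 182.2]
tcp_rot: [0.663, 0.748, 0.001, 0.0]
contact_force: [1.5, 0.7, 0.5]
finger_gap: 78.2
grasp_force: 0.0
```

Run:
```python
from h import *
cv2.imwrite('pics/top9.png',manip.snapshot('top')); cv2.imwrite('pics/side9.png',manip.snapshot('side'))
print(manip.get_state()['t'])
```

```text
38.525
```

View pics/top9.png

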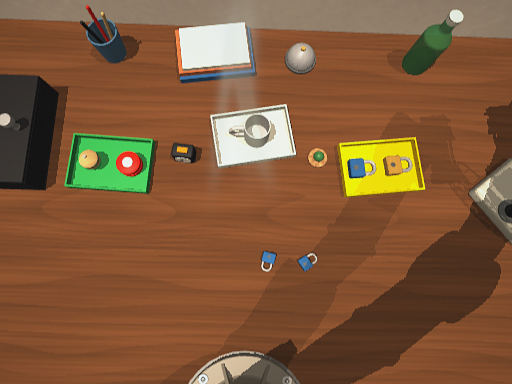

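View pics/side9.png

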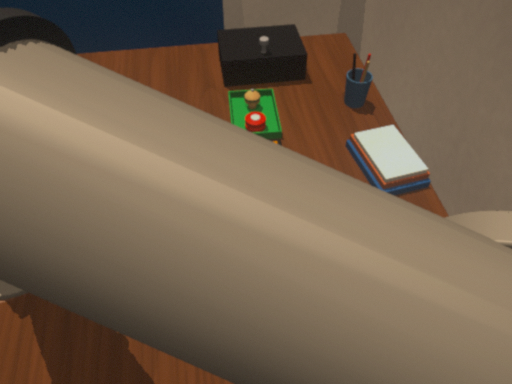

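The top view shows all five things in place. The top (88,159) and yo-yo (129,163) are in green, the mug stands upright in white at (256,131), and the padlocks (360,168) and (398,166) lie flat in yellow. The marble, the clock and the two small padlocks haven't moved.

```bash
python3 -c "
from rig import manip
print(manip.close_job())"
```

```text
the job is handed in; nothing more can be done
None
```

I sorted all five items into their trays as asked, left the marble, clock and small look-alike padlocks where they were, and handed the job in at about 38.5 s of the 134 s allowed; no verdict came back.

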